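# Open the touch-latch food cupboard

### The arm

A 7-joint arm with a two-finger parallel gripper is mounted at the origin on a cart in front of the work surface, level with it; the furniture and walls round the work are solid. World frame = base frame: x ahead of the robot, y to its left, z up, the work surface at z = 0. Lengths are in m, angles in rad, forces in N, time in s.
With the tool pointing down it reaches from about 0.35 to 0.9 m from the base axis. Payload 8.1 kg.
Tool frame: the origin (TCP) lies on the centre line of the jaws, within the pads' length; the fingertips stand 25 mm ahead of it and the grasp point (between the pads) lies 6 mm ahead of it; z points along the fingers, y is the line along which they close (so a half turn about z gives the same grasp; the last joint's range is limited). The gripper opens to 92 mm and grips with 3 to 60 N. Pads are 19 mm wide; open, the fingers measure 130 mm over their backs; the gripper's body (75 mm by 190 mm) begins 47 mm behind the grasp point.
Start: joints at [1.191, 0.434, 0.025, 1.573, -0.012, 1.134, -0.075], TCP at [0.171, -0.601, 0.252] pointing down, gripper open.
Joint ranges: [-2.62, 2.62], [-0.44, 2.09], [-1.27, 1.32], [0.08, 2.57], [-1.32, 4.46], [0.12, 2], [-2.74, 2.74]. Speed limits (rad/s): [2.22, 2.22, 3.01, 3.01, 3.14, 3.14, 3.14].

### API

Orientations are given as a unit quaternion [w, x, y, z].
In Python, from cell import telemetry, imaging, env gives the robot as it stands.
- The arm moves only by the tool carry_out, never from a script. Its argument "commands" is a list of rows, each a list of 7 numbers: the shift along the tool's x, y, z in mm, then the turn, a rotation vector about the tool's x, y, z in rad, then the opening, from 0 (shut) to 1 (fully open). In form: [[tx, ty, tz, ax, ay, az, fingers], ...]. A call has 1 to 12 rows; each row shifts and turns the commanded pose from where the row before left it, along the tool's axes as they then stand; what a row does not reach is not made up. A row lasts 1/12 s, in which the tool goes at most 41.7 mm and 7.16 degrees, less where a joint would pass 70% of its speed; a pose out of reach is approached as far as the arm can. A call is refused whole if a number of a shift passes 41.7 or a number of a turn 0.125, either way. A call with a gripper value outside its range is refused whole. The fingers move at their own pace and stop on an object; "grip_force" is the grip in N (left out, the last holds). Time passes only in rows, so rows that do not move let the fingers close. It gives the time, the measured TCP pose, the force, the opening and the grip force at its end, in the units of the state.
- telemetry.get_obs(): the state, without advancing time (a new reading comes with each control period).
- imaging.grab_frame(name): name is "scene" or "side" or "wrist"; returns a dict with "img" (384x512x3 uint8, red, green, blue), "K" (3x3 intrinsics, pixels), "eye" and "attitude" of the camera in the world. Camera axes: x right, y down, z forward; pixel columns grow to the right and rows downward; lengths in m; the calibration is good to about 2 mm. A picture is of the moment at which its call begins. There is no depth.
- env.finish_job(): hands the job in; it is judged then, once.
The state is a dict: "time_s": time; "qpos": joint angles; "dq": joint speeds; "joint_efforts": joint torques, N m; "eef_pos": TCP position; "orientation": TCP orientation; "ft_force": force on the tool from outside, world axes, zero at the start; "wrist_torque": the same for the moment, N m; "finger_gap": finger opening in m; "gripper_force": force on a finger pad.
Only numpy, scipy, OpenCV 4.12 (cv2) and the standard library are available. Lean on these libraries where they do the work, as an engineer would, in place of code of your own. Each camera call takes 0.05 s, during which the arm holds its last target. There are 200 camera calls.

### The job

Open the green-fronted food cupboard on the worktop wide. Its door has no handle: first slide the tin of tomatoes that stands in front of it along the worktop to the left, clear of the door's swing; then press the door in gently at the brass dot until the touch catch lets go, and draw back so that it springs ajar by itself; finally reach behind its free edge with the fingertips and swing it wide open. Push only: do not lift or tip the tin, do not let the door knock against it, and leave everything else as it stands.

Things in the scene. Friction and masses are not known exactly. Their poses are not given: they have to be found in the camera images.
- cupboard: Pale-wood cupboard fixed on the worktop, 260 wide (its y), 180 deep (its x), 245 high, turned by up to 0.12 rad. Origin: centre of its underside, on the worktop; -x is its front, facing the robot; +y its left as the robot sees it. Its boards end at x = -90 mm; a sage-green framed door covers the front, hinged on the right (-y).
- door (a joint): Hinge of the door, rad: 0 shut, grows to 1.75 as the free (left) edge swings out towards the robot. Shut, a touch catch holds it 6 mm proud of the boards. Once released and let go, a spring plunger at the top, mid width, pushes it to about 0.26 (free edge 65 mm out), where it stops; beyond that it swings freely, slightly damped, and stays where it is left.
- catch_tooth (a joint): Tooth of the touch catch inside the cupboard, m: 0 engaged, above 0.002 let go. It moves only when the door is pressed in, and once let go it does not take hold again.
- press_mark (a point): Round brass dot, 18 mm across, on the door's outer face, 26 mm from its free edge, 205 mm above the worktop; moves with the door. Press here along the cupboard's +x: the door gives about 5 mm to a hard stop, and the catch lets go after about 3 mm, at some 4 to 10 N.
- free_edge_top (a point): Top of the door's free edge, on its inner face, 243 mm above the worktop; moves with the door. The door is 256 mm wide from hinge to free edge, 16 mm thick, its foot 6 mm above the worktop. On its inner face only the steel striker of the catch stands out, 37 mm long, 32 mm from the free edge and 50 mm above the worktop.
- hinge_axis (a point): Point on the door's upright hinge axis (which lies in the inner face of the door, at its right edge), 245 mm above the worktop; fixed to the cupboard at x = -96 mm, y = -128 mm of it.
- tin: Full tin of tomatoes, red label, 75 mm across, 58 mm high, 0.3 to 0.6 kg, loose, standing on the worktop with its axis 85 to 110 mm in front of the shut door. Origin: centre of its underside. It is clear of the door's swing when its axis is over 305 mm from the hinge axis. Some 20 cm of worktop left of the cupboard are free.
- pepper_mill: Bystander: clear mill with a chrome top, 49 across, 164 high, standing left of the cupboard; origin at the centre of its underside.
- bowl: Bystander: small white bowl, 84 across, 42 high, left of the work near the front; origin at the centre of its underside.
- mug: Bystander: purple mug, 86 across, 96 high, right of the cupboard; origin under its middle (handle included).
- lemon: Bystander: lemon, 83 long, 58 high, lying on the chopping board on the left; origin at its underside.
- garlic: Bystander: bulb of garlic, 60 across, on the chopping board; origin at its underside.

How it is judged:
On the way, in this order (a step that is already met when the one before it is completed fails the run):
1. the tin stands at rest on the worktop, left of the hinge and clear of the door's swing, with the door still shut (horizontal distance between tin and hinge_axis above 0.3 m and y of tin in the frame of cupboard above 0.05 m and linear speed of tin below 0.02 m/s and value of joint door below 0.03 rad and value of joint catch_tooth below 0.0015 m), for 0.2 s.
2. the catch has been pressed and let go, and the door stands ajar by itself, touched by nothing (value of joint catch_tooth above 0.0018 m and value of joint door between 0.15 and 0.4 rad and contact force between each of the arm, the fingers and door below 0.05 N), for 0.2 s.
At the end, for the whole second after the job is handed in: The door stands still, open by more than 1.2 rad (about 70 degrees); the tin stands upright at rest on the worktop, to the left, its axis at least 295 mm from the hinge axis (value of joint door above 1.2 rad and velocity of joint door between -0.05 and 0.05 rad/s and horizontal distance between tin and hinge_axis above 0.295 m and y of tin in the frame of cupboard above 0.05 m and height (world z) of tin between -0.004 and 0.006 m and angle between tin's own z axis and vertical below 0.1 rad and linear speed of tin below 0.02 m/s); the robot touches nothing.
It fails at once if the tin is lifted (more than 8 mm) or tipped (more than 0.25 rad) (height (world z) of tin above 0.008 m or height (world z) of tin below -0.02 m or angle between tin's own z axis and vertical above 0.25 rad).
It fails at once if the tin is gripped or shoved hard (over 25 N from the fingers) (contact force between the fingers and tin above 25 N).
It fails at once if the door knocks against the tin (contact force between door and tin above 0.5 N).
It fails at once if the door is pressed or levered with more than 40 N (contact force between any of the arm, the fingers and door above 40 N).
It fails at once if a bystander is moved by more than 15 mm (distance of any of pepper_mill, bowl, mug, lemon, garlic from where it was at the start of the episode above 0.015 m).
It also fails if it takes over 69 s, if anything falls off the work surface, if the arm or the gripper's body presses on something with over 40 N, if the wrist force passes 120 N, or if a joint passes its speed limit or range.

## Working session

There is one attempt and no reset: what is moved stays moved. The work goes in short steps, Python scripts to look and compute and a tool call to move; the robot and the scene stay as the last step left them, time stands still between calls to the robot, and variables do not carry over. Pictures are saved under pics/ and viewed, at most 10 in all, crops included, and the job is handed in when it is done.

Besides the shell and the picture viewer there is one more tool, called after "Call:" in YAML: its name, and indented under it one key for each argument. carry_out: Moves the arm, as the interface text tells. Its arguments: {"type":"object","properties":{"commands":{"type":"array"},"grip_force":{"type":"number"}},"required":["commands"]}

```bash
mkdir -p pics; ls
python3 - <<'E'
from cell import telemetry, imaging, env
import cv2, numpy as np
np.set_printoptions(precision=4,suppress=True)
for n in ("scene","side"):
    f=imaging.grab_frame(n); cv2.imwrite(f"pics/{n}0.png",f["img"][:,:,::-1])
    print(n,np.array(f["K"]).tolist(),f["eye"],f["attitude"])
o=telemetry.get_obs(); print(o)
E
```

```text
pics
scene [[380.2659242750671, 0.0, 254.19006245873553], [0.0, 380.2659242750671, 191.84477862941267], [0.0, 0.0, 1.0]] [-0.158   0.4635  1.2014] [ 0.1525 -0.4228  0.8365 -0.3135]
side [[353.31379976240953, 0.0, 263.7386348351845], [0.0, 353.31379976240953, 190.49867509004685], [0.0, 0.0, 1.0]] [-0.0798 -1.375   0.7435] [-0.5489  0.8053 -0.1852  0.1261]
{'time_s': 0.1, 'qpos': array([ 1.1914,  0.4352,  0.025 ,  1.574 , -0.0116,  1.134 , -0.0751]), 'dq': array([ 0.    , -0.0013, -0.001 , -0.0021,  0.0017,  0.0015,  0.0008]), 'joint_efforts': array([  0.004 , -66.9131,   0.9883, -31.5147,  -0.0605,   0.0375,
         0.    ]), 'eef_pos': array([ 0.1706, -0.6008,  0.251 ]), 'orientation': array([-0.0007,  0.9904,  0.1379, -0.0002]), 'ft_force': array([0.1157, 0.1622, 0.53  ]), 'wrist_torque': array([-0.0367, -0.0046,  0.0658]), 'gripper_force': 0.0, 'finger_gap': 0.09182876662147788}
```

View pics/scene0.png

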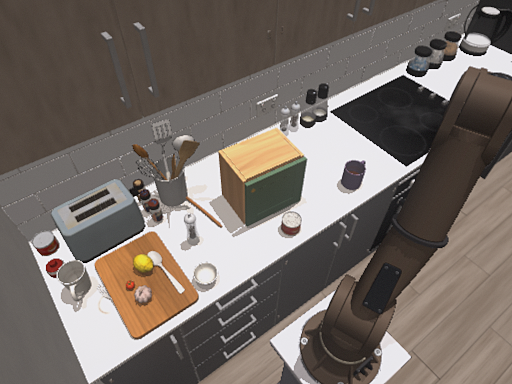

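View pics/side0.png

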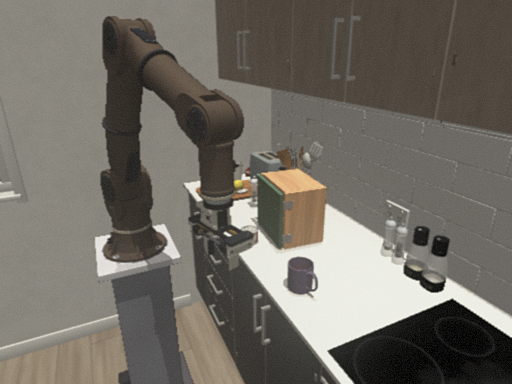

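The scene view shows the cupboard with its top corners near (220,153), (276,132), (305,160) and (246,182). The tin is at (291,222), the mill at (191,226), the bowl at (205,274) and the mug at (353,174). In the side view the gripper hides the tin. I'll zoom in next.

Run:
```python
import cv2
a=cv2.imread("pics/scene0.png")[125:245,170:320]
cv2.imwrite("pics/crop1.png",cv2.resize(a,None,fx=5,fy=5,interpolation=cv2.INTER_CUBIC))
```

```text
(no output)
```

View pics/crop1.png

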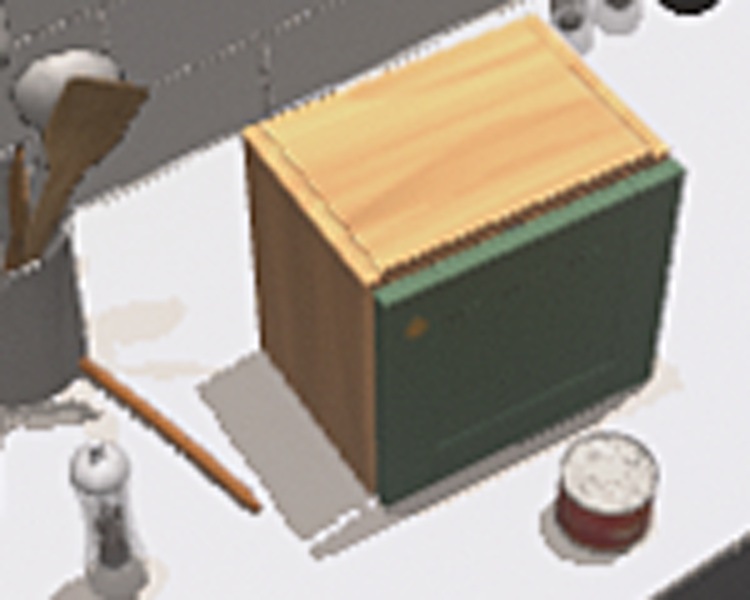

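```bash
cat > h.py <<'E'
import numpy as np, cv2
from scipy.spatial.transform import Rotation as R
from scipy.optimize import least_squares
np.set_printoptions(precision=4,suppress=True)
def cam(f): return np.array(f["K"]),np.array(f["eye"]),R.from_quat(np.array(f["attitude"])[[1,2,3,0]])
SC=dict(K=[[380.2659,0,254.19006],[0,380.2659,191.84478],[0,0,1]],eye=[-0.158,0.4635,1.2014],attitude=[0.1525,-0.4228,0.8365,-0.3135])
def proj(f,P):
    K,e,r=cam(f); c=r.inv().apply(np.atleast_2d(P)-e)@K.T; return c[:,:2]/c[:,2:]
def onz(f,uv,z):
    K,e,r=cam(f); d=r.apply(np.linalg.inv(K)@[*uv,1]); return e+d*(z-e[2])/d[2]
def cup(p,P):
    return R.from_euler('z',p[2]).apply(np.array(P,float))+[p[0],p[1],0]
E
python3 - <<'E'
from h import *
px=np.array([(246,131),(535,15),(372,284),(668,153),(380,306),(686,170),(380,503),(652,380),(416,327),(262,350)],float)
uv=(px+.5)/5-.5+[170,125]
P=np.array([(90,130,245),(90,-130,245),(-90,130,245),(-90,-130,245),(-112,128,243),(-112,-128,243),(-112,128,6),(-112,-128,6),(-112,102,205),(90,130,0)])/1e3
s=least_squares(lambda p:(proj(SC,cup(p,P))-uv).ravel(),[.6,0,0],loss='soft_l1')
p=s.x;print(p); print(proj(SC,cup(p,P))-uv)
f=lambda q,z:onz(SC,(np.array(q)+.5)/5-.5+[170,125],z)
t=f((608,473),.058);print("tin",t, "in cup",R.from_euler('z',-p[2]).apply(t-[p[0],p[1],0]))
print("mill",f((99,468),.155), "bowl",onz(SC,(205,271),.042),"mug",onz(SC,(352,167),.096),"lemon",onz(SC,(143,263),.04))
h=cup(p,[-.096,-.128,0]);print("hinge",h,np.linalg.norm((t-h)[:2]),"dot",cup(p,[-.112,.102,.205]),"free",cup(p,[-.096,.128,.243]))
print(onz(SC,(250,296),0),onz(SC,(320,257),0))
E
```

```text
[ 0.638  -0.1686 -0.0927]
[[-1.2461 -0.4571]
 [ 0.1578 -0.5711]
 [-1.7981  0.1628]
 [ 0.8773 -0.6627]
 [ 0.3935  0.0805]
 [ 0.3777  0.1715]
 [ 0.7849  1.6755]
 [ 0.4704 -0.037 ]
 [-0.2843  0.2993]
 [-0.7298 -0.8142]]
tin [ 0.4375 -0.1653  0.058 ] in cup [-0.1999 -0.0153  0.058 ]
mill [0.5961 0.167  0.155 ] bowl [0.4513 0.2057 0.042 ] mug [ 0.474  -0.5169  0.096 ] lemon [0.6057 0.3617 0.04  ]
hinge [ 0.5306 -0.2872  0.    ] 0.1533227499924708 dot [ 0.5359 -0.0567  0.205 ] free [ 0.5543 -0.0323  0.243 ]
[0.3031 0.124  0.    ] [ 0.2746 -0.1711  0.    ]
```

Call:
carry_out:
  commands:
    - [0,0,0,0,0,-0.1,0.65]
    - [0,0,0,0,0,-0.1,0.65]
    - [0,0,0,0,0,-0.1,0.65]
    - [0,0,0,0,0,-0.1,0.65]
    - [0,0,0,0,0,-0.1,0.65]
    - [0,0,0,0,0,-0.1,0.65]
    - [0,0,0,0,0,-0.1,0.65]
    - [0,0,0,0,0,-0.1,0.65]
    - [0,0,0,0,0,-0.1,0.65]
    - [0,0,0,0,0,-0.1,0.65]
    - [0,0,0,0,0,-0.1,0.65]
    - [0,0,0,0,0,-0.1,0.65]

```text
time_s: 1.1
eef_pos: [0.1706, -0.601, 0.2513]
orientation: [-0.0, 0.738, 0.675, 0.0]
ft_force: [-0.3, 0.2, -0.1]
finger_gap: 0.0598
gripper_force: 0.0
```

Call:
carry_out:
  commands:
    - [30,16,0,0,0,0,0.65]
    - [30,16,0,0,0,0,0.65]
    - [30,16,0,0,0,0,0.65]
    - [30,16,0,0,0,0,0.65]
    - [30,16,0,0,0,0,0.65]
    - [30,16,0,0,0,0,0.65]
    - [30,16,0,0,0,0,0.65]
    - [30,16,0,0,0,0,0.65]
    - [30,16,0,0,0,0,0.65]
    - [30,16,0,0,0,0,0.65]
    - [30,16,0,0,0,0,0.65]
    - [0,0,0,0,0,0,0.65]

```text
time_s: 2.1
eef_pos: [0.3807, -0.2829, 0.252]
orientation: [-0.0, 0.737, 0.676, 0.001]
ft_force: [0.1, 0.3, 0.3]
finger_gap: 0.0595
gripper_force: 0.0
```

```bash
cat >> h.py <<'E'
p=np.array([0.638,-0.1686,-0.0927])
def where():
    from cell import telemetry
    o=telemetry.get_obs(); q=R.from_quat(np.array(o["orientation"])[[1,2,3,0]])
    c=R.from_euler('z',-p[2]).apply(np.array(o["eef_pos"])-[p[0],p[1],0])
    print("t",round(o["time_s"],2),"cup",c*1e3,"world",o["eef_pos"],"F",o["ft_force"],"gap",round(o["finger_gap"],4))
    print((R.from_euler('z',-p[2])*q).as_matrix())
def snap(n,name,box=None,k=1):
    from cell import imaging
    f=imaging.grab_frame(n); a=f["img"][:,:,::-1]
    if box: a=a[box[1]:box[3],box[0]:box[2]]
    cv2.imwrite("pics/"+name,cv2.resize(a,None,fx=k,fy=k,interpolation=cv2.INTER_CUBIC)); return f
E
python3 - <<'E'
from h import *
where()
f=snap("wrist","w1.png"); print(f["eye"],f["attitude"],np.array(f["K"]).tolist())
E
```

```text
t 2.1 cup [-245.5955 -137.6471  251.9828] world [ 0.3807 -0.2829  0.252 ] F [0.1038 0.319  0.2878] gap 0.0595
[[-0.0071  1.      0.0018]
 [ 1.      0.0071  0.0024]
 [ 0.0024  0.0018 -1.    ]]
[ 0.3873 -0.2063  0.385 ] [ 0.1444  0.9886 -0.0418 -0.0051] [[318.64912922226847, 0.0, 254.47077586446767], [0.0, 318.64912922226847, 194.91890364909503], [0.0, 0.0, 1.0]]
```

View pics/w1.png

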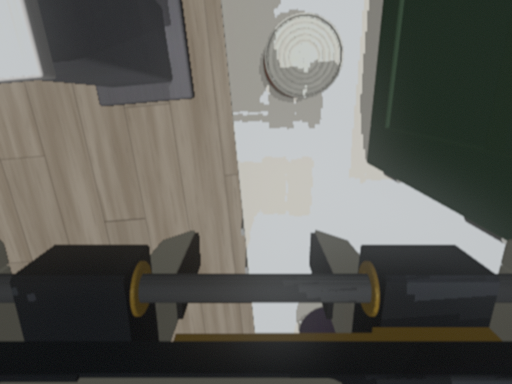

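The wrist view shows the tin top at (303,56) and the door's lower right corner near (368,160). I'll use these to cross-check the tin and door positions.

Run:
```python
from h import *
W=dict(K=[[318.649,0,254.471],[0,318.649,194.919],[0,0,1]],eye=[0.3873,-0.2063,0.385],attitude=[0.1444,0.9886,-0.0418,-0.0051])
c=lambda uv,z:R.from_euler('z',-p[2]).apply(onz(W,uv,z)-[p[0],p[1],0])*1e3
print("tin",c((303,56),.058),"corner",c((368,160),.006),c((392,0),.006))
print(proj(W,cup(p,[[-.112,-.128,.006],[-.112,-.128,.243]])))
```

```text
tin [-199.8217  -20.5371   58.    ] corner [-108.2464 -128.926     6.    ] [-101.7731   40.9697    6.    ]
[[364.9669 159.2125]
 [526.9121 245.7247]]
```

Call:
carry_out:
  commands:
    - [0,0,25,0,0,0,0.65]
    - [0,0,25,0,0,0,0.65]
    - [0,0,25,0,0,0,0.65]
    - [0,0,25,0,0,0,0.65]
    - [0,0,25,0,0,0,0.65]
    - [0,0,25,0,0,0,0.65]
    - [0,0,25,0,0,0,0.65]
    - [0,0,20,0,0,0,0.65]
    - [0,0,12,0,0,0,0.65]
    - [12,12,0,0,0,0,0.65]
    - [12,12,0,0,0,0,0.65]
    - [0,0,0,0,0,0,0.65]

```text
time_s: 3.15
eef_pos: [0.4051, -0.2665, 0.0443]
orientation: [0.0, 0.739, 0.674, 0.001]
ft_force: [1.1, 0.2, -0.0]
finger_gap: 0.0594
gripper_force: 0.0
```

Call:
carry_out:
  commands:
    - [15,0,0,0,0,0,0.65]
    - [12,0,0,0,0,0,0.65]
    - [9,0,0,0,0,0,0.65]
    - [5,0,0,0,0,0,0.65]
    - [5,0,0,0,0,0,0.65]
    - [5,0,0,0,0,0,0.65]
    - [5,0,0,0,0,0,0.65]
    - [5,0,0,0,0,0,0.65]
    - [5,0,0,0,0,0,0.65]
    - [5,0,0,0,0,0,0.65]
    - [5,0,0,0,0,0,0.65]
    - [5,0,0,0,0,0,0.65]

```text
time_s: 4.15
eef_pos: [0.4108, -0.1867, 0.0448]
orientation: [0.0, 0.74, 0.673, -0.0]
ft_force: [1.0, -2.7, 0.4]
finger_gap: 0.0599
gripper_force: 1.4
```

Call:
carry_out:
  commands:
    - [6,0,0,0,0,0,0.65]
    - [7,0,0,0,0,0,0.65]
    - [7,0,0,0,0,0,0.65]
    - [7,0,0,0,0,0,0.65]
    - [7,0,0,0,0,0,0.65]
    - [7,0,0,0,0,0,0.65]
    - [7,0,0,0,0,0,0.65]
    - [7,0,0,0,0,0,0.65]
    - [7,0,0,0,0,0,0.65]
    - [7,0,0,0,0,0,0.65]
    - [7,0,0,0,0,0,0.65]
    - [7,0,0,0,0,0,0.65]

```text
time_s: 5.15
eef_pos: [0.4186, -0.1036, 0.0447]
orientation: [0.0, 0.74, 0.673, 0.0]
ft_force: [1.2, -2.5, 0.0]
finger_gap: 0.0597
gripper_force: 1.2
```

Run:
```python
from h import *
where()
f=snap("wrist","w2.png"); print(f["eye"],f["attitude"])
```

```text
t 5.15 cup [-224.4641   44.443    44.7269] world [ 0.4186 -0.1036  0.0447] F [ 1.2498 -2.4614  0.0275] gap 0.0597
[[ 0.0013  1.      0.    ]
 [ 1.     -0.0013  0.    ]
 [ 0.      0.     -1.    ]]
[ 0.4261 -0.0267  0.1775] [ 0.1455  0.9883 -0.0459 -0.0067]
```

View pics/w2.png

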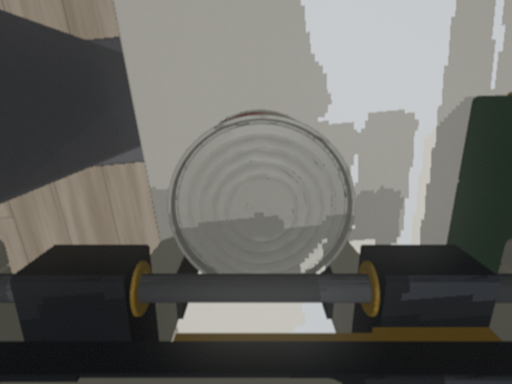

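The tin sits centred in the fork at (262,205), with the door edge still clear on the right. I'll push on.

Call:
carry_out:
  commands:
    - [7,0,0,0,0,0,0.65]
    - [7,0,0,0,0,0,0.65]
    - [7,0,0,0,0,0,0.65]
    - [7,0,0,0,0,0,0.65]
    - [7,0,0,0,0,0,0.65]
    - [7,0,0,0,0,0,0.65]
    - [7,0,0,0,0,0,0.65]
    - [7,0,0,0,0,0,0.65]
    - [7,0,0,0,0,0,0.65]
    - [7,0,0,0,0,0,0.65]
    - [7,0,0,0,0,0,0.65]
    - [7,0,0,0,0,0,0.65]

```text
time_s: 6.2
eef_pos: [0.4264, -0.02, 0.0447]
orientation: [-0.0, 0.74, 0.673, -0.0]
ft_force: [-0.7, -3.2, -0.2]
finger_gap: 0.0599
gripper_force: 1.7
```

Call:
carry_out:
  commands:
    - [7,0,0,0,0,0,0.65]
    - [7,0,0,0,0,0,0.65]
    - [7,0,0,0,0,0,0.65]
    - [7,0,0,0,0,0,0.65]
    - [5,0,0,0,0,0,0.65]
    - [3,0,0,0,0,0,0.65]
    - [2,0,0,0,0,0,0.65]
    - [0,0,0,0,0,0,0.65]
    - [-10,0,0,0,0,0,0.65]
    - [-20,0,0,0,0,0,0.65]
    - [-20,0,0,0,0,0,0.65]
    - [0,0,-30,0,0,0,0.5]

```text
time_s: 7.2
eef_pos: [0.4219, -0.037, 0.0715]
orientation: [-0.002, 0.741, 0.672, -0.003]
ft_force: [-0.1, -0.7, -0.3]
finger_gap: 0.0568
gripper_force: 0.0
```

Call:
carry_out:
  commands:
    - [0,0,-40,0,0,0,0]
    - [0,0,-40,0,0,0,0]
    - [0,0,-40,0,0,0,0]
    - [0,0,-40,0,0,0,0]
    - [0,0,0,0,0,0,0]
    - [0,0,0,0,0,0,0]
    - [0,0,0,0,0,0,0]

```text
time_s: 7.78
eef_pos: [0.4249, -0.0334, 0.2345]
orientation: [0.0, 0.74, 0.673, -0.0]
ft_force: [-0.1, -0.3, 0.1]
finger_gap: 0.0112
gripper_force: 0.0
```

Run:
```python
from h import *
where()
f=snap("wrist","w3.png"); print(f["eye"],f["attitude"])
```

```text
t 7.78 cup [-224.6552  114.8863  234.5373] world [ 0.4249 -0.0334  0.2345] F [-0.0868 -0.2667  0.1173] gap 0.0112
[[ 0.0023  1.      0.0003]
 [ 1.     -0.0023 -0.0004]
 [-0.0004  0.0003 -1.    ]]
[0.4325 0.0435 0.3673] [ 0.1457  0.9882 -0.0464 -0.0066]
```

View pics/w3.png

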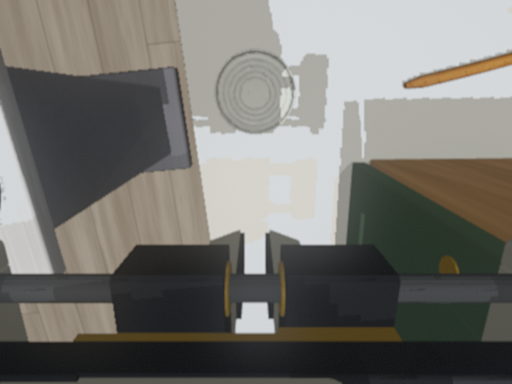

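Run:
```python
from h import *
W=dict(K=[[318.649,0,254.471],[0,318.649,194.919],[0,0,1]],eye=[0.4325,0.0435,0.3673],attitude=[0.1457,.9882,-.0464,-.0066])
c=lambda uv,z:R.from_euler('z',-p[2]).apply(onz(W,uv,z)-[p[0],p[1],0])*1e3
t=c((255,92),.058);print("tin",t,np.hypot(t[0]+96,t[1]+128),"dot",c((449,266),.205),"free foot out",c((359,166),.243),"free in",c((372,161),.243))
```

```text
tin [-223.6085  198.248    58.    ] 350.3165228624978 dot [-113.2923  100.7598  205.    ] free foot out [-182.7595  166.6314  243.    ] free in [-177.8139  168.6325  243.    ]
```

Call:
carry_out:
  commands:
    - [-6,20,8,0,0,0,0]
    - [-7,20,8,0,0,0,0]
    - [0,20,0,0,0,0,0]
    - [0,15,0,0,0,0,0]
    - [0,0,0,0,0,0,0]
    - [0,0,0,0,0,0,0]

```text
time_s: 8.33
eef_pos: [0.498, -0.0525, 0.2169]
orientation: [-0.001, 0.739, 0.673, -0.001]
ft_force: [-0.4, 0.8, 0.9]
finger_gap: 0.0002
gripper_force: 0.0
```

Run:
```python
from h import *
where()
f=snap("scene","s2.png",(170,95,370,245),4)
```

```text
t 8.33 cup [-150.1551  102.6128  216.9337] world [ 0.498  -0.0525  0.2169] F [-0.3613  0.8009  0.8594] gap 0.0002
[[ 0.001   1.     -0.0035]
 [ 1.     -0.001   0.0005]
 [ 0.0005 -0.0035 -1.    ]]
```

View pics/s2.png

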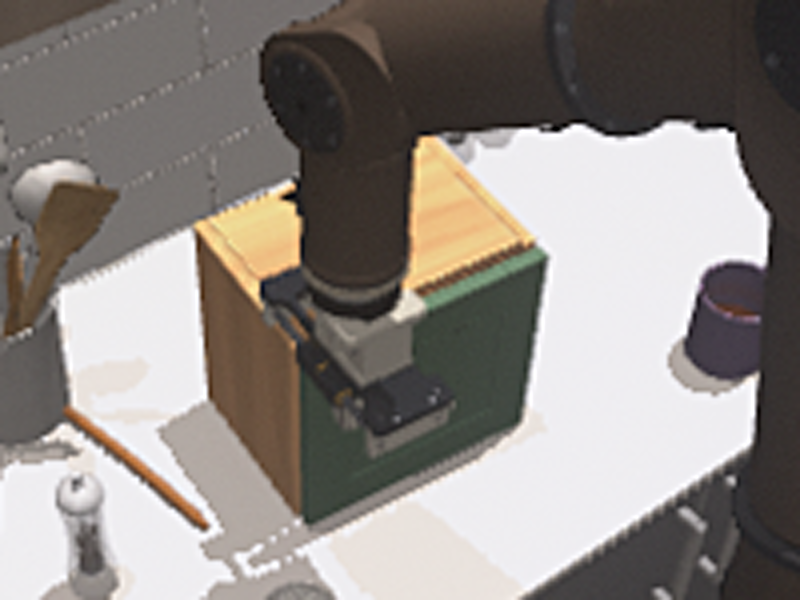

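The tool is in front of the door with the gripper body over its top edge, and the tin is 350 mm from the hinge. I'll press slowly.

Call:
carry_out:
  commands:
    - [0,4,0,0,0,0,0]
    - [0,4,0,0,0,0,0]
    - [0,2,0,0,0,0,0]
    - [0,2,0,0,0,0,0]
    - [0,1,0,0,0,0,0]
    - [0,1,0,0,0,0,0]
    - [0,0,0,0,0,0,0]

```text
time_s: 8.97
eef_pos: [0.5128, -0.0539, 0.2188]
orientation: [0.0, 0.74, 0.673, 0.0]
ft_force: [-0.7, -0.3, -0.0]
finger_gap: 0.0005
gripper_force: 0.0
```

Call:
carry_out:
  commands:
    - [0,1,0,0,0,0,0]
    - [0,1,0,0,0,0,0]
    - [0,1,0,0,0,0,0]
    - [0,1,0,0,0,0,0]
    - [0,0,0,0,0,0,0]

```text
time_s: 9.38
eef_pos: [0.5165, -0.0542, 0.2187]
orientation: [-0.0, 0.74, 0.673, -0.0]
ft_force: [-1.8, 0.6, 1.2]
finger_gap: 0.0005
gripper_force: 1.1
```

Call:
carry_out:
  commands:
    - [0,1,0,0,0,0,0]
    - [0,1,0,0,0,0,0]
    - [0,0,0,0,0,0,0]

```text
time_s: 9.63
eef_pos: [0.5172, -0.0543, 0.2186]
orientation: [-0.001, 0.739, 0.673, -0.001]
ft_force: [-8.8, 1.2, 6.9]
finger_gap: 0.001
gripper_force: 4.7
```

Call:
carry_out:
  commands:
    - [0,1,0,0,0,0,0]
    - [0,0,0,0,0,0,0]

```text
time_s: 9.8
eef_pos: [0.5178, -0.0542, 0.2186]
orientation: [-0.001, 0.739, 0.673, -0.001]
ft_force: [-8.8, 0.9, 7.9]
finger_gap: 0.0004
gripper_force: 4.6
```

Call:
carry_out:
  commands:
    - [0,1,0,0,0,0,0]
    - [0,1,0,0,0,0,0]
    - [0,0,0,0,0,0,0]

```text
time_s: 10.05
eef_pos: [0.52, -0.0544, 0.2187]
orientation: [-0.001, 0.739, 0.673, -0.001]
ft_force: [-6.2, 1.8, 4.6]
finger_gap: 0.0007
gripper_force: 3.6
```

Call:
carry_out:
  commands:
    - [0,1,0,0,0,0,0]
    - [0,1,0,0,0,0,0]
    - [0,0,0,0,0,0,0]

```text
time_s: 10.3
eef_pos: [0.5207, -0.0544, 0.2185]
orientation: [-0.002, 0.739, 0.673, -0.002]
ft_force: [-14.9, 1.5, 12.0]
finger_gap: 0.0003
gripper_force: 8.4
```

The force has risen to the hard stop, so I'll draw back.

Call:
carry_out:
  commands:
    - [0,-10,0,0,0,0,0]
    - [0,-30,0,0,0,0,0]
    - [0,-35,0,0,0,0,0]
    - [0,-30,0,0,0,0,0]
    - [0,-15,0,0,0,0,0]
    - [0,0,0,0,0,0,0]
    - [0,0,0,0,0,0,0]
    - [0,0,0,0,0,0,0]
    - [0,0,0,0,0,0,0]
    - [0,0,0,0,0,0,0]
    - [0,0,0,0,0,0,0]
    - [0,0,0,0,0,0,0]

```text
time_s: 11.3
eef_pos: [0.4046, -0.0436, 0.2186]
orientation: [-0.0, 0.74, 0.673, 0.0]
ft_force: [0.7, -0.4, 0.7]
finger_gap: 0.0003
gripper_force: 0.0
```

Run:
```python
from h import *
where()
f=snap("scene","s3.png",(170,95,370,245),4)
```

```text
t 11.3 cup [-244.0104  102.8165  218.5636] world [ 0.4046 -0.0436  0.2186] F [ 0.6653 -0.3673  0.702 ] gap 0.0003
[[ 0.0012  1.     -0.0002]
 [ 1.     -0.0012  0.0002]
 [ 0.0002 -0.0002 -1.    ]]
```

View pics/s3.png

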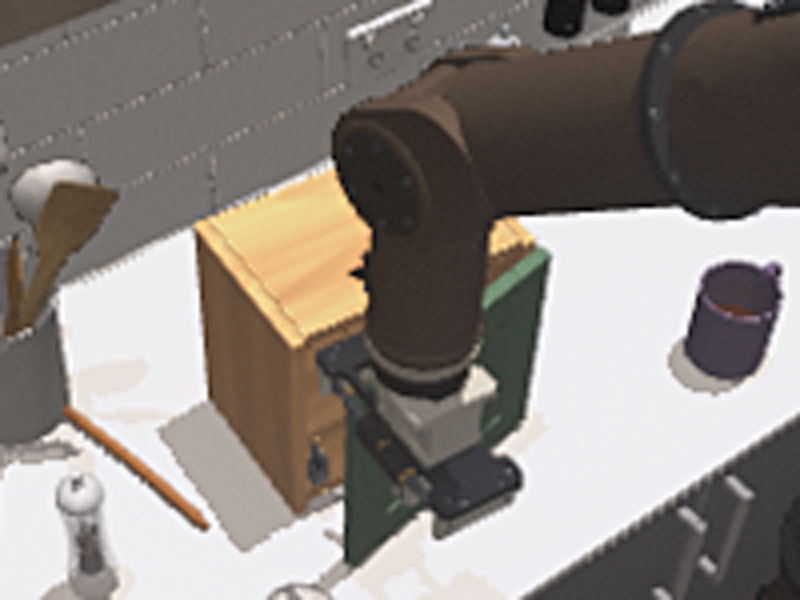

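The door stands ajar and nothing touches it. I'll take the tool round the free edge.

Call:
carry_out:
  commands:
    - [25,0,0,0,0,0,0]
    - [30,0,0,0,0,0,0]
    - [20,0,0,0,0,0,0]
    - [0,20,0,0,0,0,0]
    - [0,35,0,0,0,0,0]
    - [0,35,0,0,0,0,0]
    - [0,20,0,0,0,0,0]
    - [0,8,0,0,0,0,0]
    - [0,0,0,0,0,0,0]
    - [0,0,0,0,0,0,0]

```text
time_s: 12.18
eef_pos: [0.5278, 0.0201, 0.2182]
orientation: [-0.001, 0.739, 0.673, -0.001]
ft_force: [-0.8, 0.4, 0.4]
finger_gap: 0.0002
gripper_force: 0.0
```

Run:
```python
from h import *
where()
```

```text
t 12.18 cup [-127.2109  177.7126  218.2309] world [0.5278 0.0201 0.2182] F [-0.7973  0.4332  0.4495] gap 0.0002
[[ 0.0011  1.     -0.0016]
 [ 1.     -0.0011  0.    ]
 [ 0.     -0.0016 -1.    ]]
```

Call:
carry_out:
  commands:
    - [-20,1,0,0,0,0,0]
    - [-25,0,0,0,0,0,0]
    - [-20,0,0,0,0,0,0]
    - [-10,0,0,0,0,0,0]
    - [-6,0,0,0,0,0,0]
    - [0,0,0,0,0,0,0]

```text
time_s: 12.68
eef_pos: [0.5213, -0.0615, 0.2189]
orientation: [0.0, 0.74, 0.673, -0.0]
ft_force: [0.2, 0.4, -0.0]
finger_gap: 0.0004
gripper_force: 0.0
```

Call:
carry_out:
  commands:
    - [-4,-5,0,0,0,0,0]
    - [-4,-7,0,0,0,0,0]
    - [-4,-8,0,0,0,0,0]
    - [-4,-8,0,0,0,0,0]
    - [-4,-8,0,0,0,0,0]
    - [-4,-8,0,0,0,0,0]
    - [-5,-8,0,0,0,0,0]
    - [-5,-8,0,0,0,0,0]
    - [-5,-8,0,0,0,0,0]

```text
time_s: 13.43
eef_pos: [0.4498, -0.0937, 0.2188]
orientation: [0.0, 0.74, 0.673, -0.0]
ft_force: [1.3, 1.7, -0.1]
finger_gap: 0.0006
gripper_force: 0.6
```

Call:
carry_out:
  commands:
    - [-6,-6,0,0,0,0,0]
    - [-6,-6,0,0,0,0,0]
    - [-6,-6,0,0,0,0,0]
    - [-7,-6,0,0,0,0,0]
    - [-7,-5,0,0,0,0,0]
    - [-7,-5,0,0,0,0,0]
    - [-7,-5,0,0,0,0,0]
    - [-7,-4,0,0,0,0,0]
    - [-7,-4,0,0,0,0,0]
    - [-7,-4,0,0,0,0,0]

```text
time_s: 14.27
eef_pos: [0.3932, -0.1559, 0.2187]
orientation: [-0.0, 0.74, 0.673, -0.0]
ft_force: [0.2, 1.1, -0.4]
finger_gap: 0.0005
gripper_force: 0.5
```

Run:
```python
from h import *
where()
```

```text
t 14.27 cup [-244.9346   -9.9978  218.7075] world [ 0.3932 -0.1559  0.2187] F [ 0.1648  1.0748 -0.4078] gap 0.0005
[[ 0.0015  1.     -0.    ]
 [ 1.     -0.0015 -0.    ]
 [-0.     -0.     -1.    ]]
```

Call:
carry_out:
  commands:
    - [-7,-3,0,0,0,0,0]
    - [-7,-3,0,0,0,0,0]
    - [-7,-2,0,0,0,0,0]
    - [-7,-2,0,0,0,0,0]
    - [-7,-2,0,0,0,0,0]
    - [-7,-2,0,0,0,0,0]
    - [-7,-2,0,0,0,0,0]
    - [-7,-1,0,0,0,0,0]
    - [-6,-1,0,0,0,0,0]
    - [-5,-1,0,0,0,0,0]
    - [-4,-1,0,0,0,0,0]
    - [-3,0,0,0,0,0,0]

```text
time_s: 15.27
eef_pos: [0.3666, -0.2275, 0.2187]
orientation: [0.0, 0.74, 0.673, -0.0]
ft_force: [-0.1, 0.5, 0.0]
finger_gap: 0.0001
gripper_force: 0.2
```

Call:
carry_out:
  commands:
    - [-2,0,0,0,0,0,0]
    - [-1,0,0,0,0,0,0]
    - [0,0,0,0,0,0,0]
    - [0,0,0,0,0,0,0]
    - [8,0,0,0,0,0,0]
    - [20,0,0,0,0,0,0]
    - [30,0,0,0,0,0,0]
    - [0,0,-30,0,0,0,0]
    - [0,0,-40,0,0,0,0]
    - [0,0,-30,0,0,0,0]
    - [0,0,0,0,0,0,0]
    - [0,0,0,0,0,0,0]

```text
time_s: 16.27
eef_pos: [0.3729, -0.1717, 0.3203]
orientation: [0.002, 0.739, 0.673, 0.001]
ft_force: [-0.3, 0.6, -0.2]
finger_gap: 0.0008
gripper_force: 0.0
```

Run:
```python
from h import *
where()
f=snap("scene","s4.png",(150,75,350,275),3)
```

```text
t 16.27 cup [-263.6249  -27.6608  320.3428] world [ 0.3729 -0.1717  0.3203] F [-0.3261  0.646  -0.1788] gap 0.0008
[[ 0.0007  1.      0.0037]
 [ 1.     -0.0007 -0.0014]
 [-0.0014  0.0037 -1.    ]]
```

View pics/s4.png

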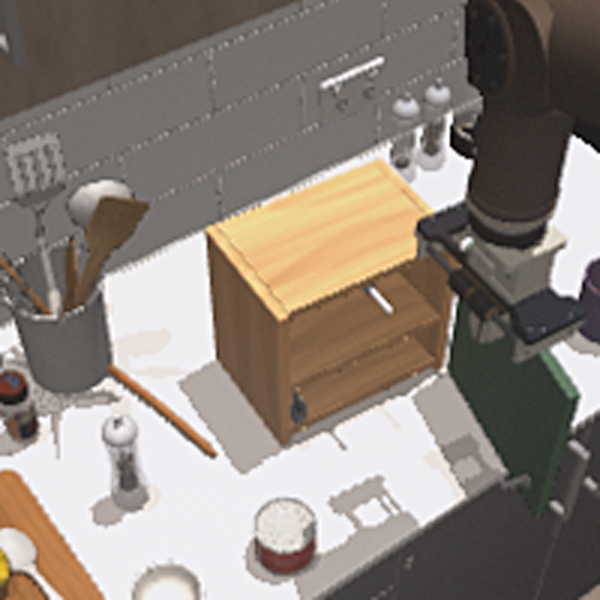

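The door stands wide open at about 1.4 rad. The tin is upright at (285,535), nothing else has moved, and the tool is clear above. I'll let it settle and hand in.

Call:
carry_out:
  commands:
    - [0,0,-20,0,0,0,0]
    - [0,0,0,0,0,0,0]
    - [0,0,0,0,0,0,0]
    - [0,0,0,0,0,0,0]
    - [0,0,0,0,0,0,0]
    - [0,0,0,0,0,0,0]
    - [0,0,0,0,0,0,0]
    - [0,0,0,0,0,0,0]
    - [0,0,0,0,0,0,0]
    - [0,0,0,0,0,0,0]
    - [0,0,0,0,0,0,0]
    - [0,0,0,0,0,0,0]

```text
time_s: 17.32
eef_pos: [0.372, -0.1722, 0.3387]
orientation: [0.0, 0.74, 0.673, -0.0]
ft_force: [1.2, -0.4, -0.0]
finger_gap: 0.0002
gripper_force: 0.0
```

```bash
python3 -c "
from cell import env
print(env.finish_job())"
```

```text
the job is handed in; nothing more can be done
None
```

I handed the job in at 17.3 s. The tin was slid left, clear of the door's swing (about 350 mm from the hinge); the touch catch was released, and the door stands wide open at about 1.4 rad by my estimate. The hand-in returned no verdict.

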